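# Lock the vibration isolator's plunger with its keeper plate

## Robot

A 6-joint arm with a two-finger parallel gripper is mounted at the origin on a cart in front of the work surface, level with it; the furniture and walls round the work are solid. World frame = base frame: x ahead of the robot, y to its left, z up, the work surface at z = 0. Lengths are in mm, angles in rad, forces in N, time in s.
With the tool pointing down it reaches from about 350 to 875 mm from the base axis. Payload 4.2 kg.
Tool frame: the origin (TCP) lies between the finger pads; the fingertips stand 25 mm ahead of it and the grasp point (between the pads) lies 6 mm ahead of it; z points along the fingers, y is the line along which they close (so a half turn about z gives the same grasp; the last joint's range is limited). The gripper opens to 85 mm and grips with 20 to 120 N. Pads are 22 mm wide; open, the fingers measure 114 mm over their backs; the gripper's body (76 mm by 85 mm) begins 54 mm behind the grasp point. The pads swing forward as they close: fully open they stand 13 mm farther back than shut.
Start: joints at [1.578, 0.385, 0.008, 0, -1.194, -0.259], TCP at [155.686, 605.278, 256.312] pointing down, gripper open.
Joint ranges: [-3.14, 3.14], [-1.21, 2.06], [-1.07, 1.41], [-3.16, 2.05], [-2.99, -0.16], [-3.1, 3.1]. Speed limits (rad/s): [2.79, 2.79, 3.14, 3.14, 3.14, 3.14].

## Interface

Orientations are given as a unit quaternion [x, y, z, w].
In Python, from bench import arm gives the robot as it stands.
- The arm moves only by the shell command python3 -m pendant 'ROWS'. ROWS is JSON, a list of rows, each a list of 7 numbers: the shift along the tool's x, y, z in m, then the turn, a rotation vector about the tool's x, y, z in degrees, then the finger opening in m, from 0 to 0.0854. In form: [[x, y, z, wx, wy, wz, fingers], ...]. A call has 1 to 12 rows; each row shifts and turns the commanded pose from where the row before left it, along the tool's axes as they then stand; what a row does not reach is not made up. A row lasts 1/10 s, in which the tool goes at most 50 mm and 8.59 degrees, less where a joint would pass 70% of its speed; a pose out of reach is approached as far as the arm can. A call is refused whole if a number of a shift passes 0.05 or a number of a turn 8.59, either way. A call with a gripper value outside its range is refused whole. The fingers move at their own pace and stop on an object; the grip force is fixed at half the most. Time passes only in rows, so rows that do not move let the fingers close. It gives the time, the measured TCP pose, the force, the opening and the grip force at its end, in the units of the state.
- arm.read_state(): the state, without advancing time (a new reading comes with each control period).
- arm.get_image(name): name is "scene" or "top" or "wrist"; returns a dict with "image" (384x512x3 uint8, red, green, blue), "fx", "fy", "cx", "cy" (pixels), "xyz" and "rotation" of the camera in the world. Camera axes: x right, y down, z forward; pixel columns grow to the right and rows downward; lengths in mm; the calibration is good to about 2 mm. A picture is of the moment at which its call begins. There is no depth.
- arm.job_done(): hands the job in; it is judged then, once.
The state is a dict: "clock": time; "joints": joint angles; "joint_vel": joint speeds; "joint_efforts": joint torques, N m; "position": TCP position; "ee_rot": TCP orientation; "contact_force": force on the tool from outside, world axes, zero at the start; "wrist_torque": the same for the moment, N m; "gripper_width": finger opening in mm; "grasp_force": force on a finger pad.
Only numpy, scipy, OpenCV 4.12 (cv2) and the standard library are available. Lean on these libraries where they do the work, as an engineer would, in place of code of your own. Each camera call takes 0.05 s, during which the arm holds its last target. There are 200 camera calls.

## Task

Lock the vibration isolator for transport. Take the red keeper plate by its black rib, use it to press the sprung brass plunger down into its housing with the plate's ears in the gaps between the dark hooks, and slide it under the hooks up to the end wall; then let the spring lift it behind the hooks' noses and let go, so that it stays there and traps the plunger. Be gentle: push on the isolator with no more than about 30 N, and leave the other things on the table as they are.

Things in the scene. Friction and masses are not known exactly. Their poses are not given: they have to be found in the camera images.
- isolator: Fixed isolator foot: round grey base, metal head 88 (x) x 72 (y) mm with a flat deck on top. Origin: on the table, on the plunger's axis, mid-head; z up, +x the slide direction to the end wall. The head is levelled on a thread: its deck is 40 to 52 mm above the table, NOT reported: feel for it. Brass plunger: 24 mm wide, 12 mm over the deck at rest. Side walls: inner faces y=+-29.
- start_point (a point): Table-level point of the isolator frame (x=-10, y=0 mm) over which the plate's centre is lowered. The ears then fall in the gaps between four dark hooks. The gaps are x=-37 to -19 and -1 to +17 mm; the hooks x=-19 to -1 and +17 to +35 mm, reaching in from the side walls to y=+-21 mm, their tops 14 mm over the deck.
- home_point (a point): Table-level point of the isolator frame (x=+10, y=0 mm): the plate's centre when home at the end wall (x=+38 to +44, 12 mm high over the deck). Hook undersides are 9 mm over the deck; the first 3 mm of each hook (-x end) is a nose hanging to 7 mm over it, so the plate's underside must be within 2 mm of the deck to pass, and rises to 4 mm behind the noses.
- keeper: Loose red plate, about 90 g, 5 mm thick, 56 (x) x 34 (y) mm, flat on the table at first; two pairs of ears, 12 mm long in x, centred at x=+-18, reach out to y=+-26.5 mm. Black rubber grip rib on top, 12 (x) x 34 (y) mm, its top 39 mm above the plate's underside. Origin: centre of the underside, z up. Its x axis goes along the isolator's; the same after a half turn.
- plunger (a joint): How far the brass plunger is pushed in, m: 0 at rest, 0.012 with its top level with the deck, stop at 0.013; about 0.008 when trapped by the locked plate. The spring pushes back with about 4 N at first touch, 11.5 N at 0.012, 9 N when locked.
- bottle: Bystander, to be left alone: small white bottle with a blue cap, 28 mm wide, 56 high, standing behind the work. Origin: centre of its underside.
- mouse: Bystander, to be left alone: black computer mouse, 106 x 54 x 38 mm. Origin: centre of its underside.
- rack: Bystander, to be left alone: blue tube rack, 59 x 106 x 62 mm. Origin: centre of its underside.
- timer: Bystander, to be left alone: white bench timer, 62 x 62 x 19 mm, lying near the front edge. Origin: centre of its underside.
- capsule: Bystander, to be left alone: white capsule with an orange end, 24 x 78 x 20 mm. Origin: centre of its underside.
- dish: Bystander, to be left alone: small clear culture dish, 38 mm wide, 13 high. Origin: centre of its underside.
Mind the look-alikes: they are no part of the job. Of the things that look like the keeper, take the one that is nearest to the robot's base at the start.

How it is judged:
By the outcome, as a careful person would: the job done as asked, in the order asked, and still so for the second after the job is handed in, with the robot touching nothing.
It also fails if it takes over 61 s, if anything falls off the work surface, if the arm or the gripper's body presses on something with over 40 N, if the wrist force passes 120 N, or if a joint passes its speed limit or range.

## Working session

There is one attempt and no reset: what is moved stays moved. The work goes in short steps, Python scripts to look and compute and a shell command to move; the robot and the scene stay as the last step left them, time stands still between calls to the robot, and variables do not carry over. Pictures are saved under pics/ and viewed, at most 10 in all, crops included, and the job is handed in when it is done.

```bash
mkdir -p pics
cat > h.py <<'E'
import numpy as np, cv2, json
from bench import arm
from scipy.spatial.transform import Rotation as R
def cap(n,f=None):
    d=arm.get_image(n)
    if f: cv2.imwrite('pics/'+f,cv2.cvtColor(d['image'],cv2.COLOR_RGB2BGR))
    return d
def Rc(d):
    r=np.array(d['rotation'],float)
    return r if r.shape==(3,3) else R.from_quat(r).as_matrix()
def ray(d,u,v,z):
    q=Rc(d)@np.array([(u-d['cx'])/d['fx'],(v-d['cy'])/d['fy'],1])
    c=np.array(d['xyz']); return c+q*(z-c[2])/q[2]
def proj(d,p):
    q=Rc(d).T@(np.array(p)-np.array(d['xyz'])); return d['fx']*q[0]/q[2]+d['cx'],d['fy']*q[1]/q[2]+d['cy']
E
python3 - <<'E'
from h import *
import pickle
for n in ('scene','top','wrist'):
    d=cap(n,n+'1.png'); pickle.dump(d,open(n+'1.pkl','wb')); print(n,d['fx'],d['xyz'],np.round(Rc(d),3).tolist())
a=cv2.imread('pics/scene1.png');b=cv2.imread('pics/top1.png')
print(arm.read_state())
E
```

```text
scene 363.95085965770755 [239.46872928 527.053851   651.52913796] [[-0.884, -0.324, 0.336], [-0.467, 0.6, -0.65], [0.01, -0.732, -0.682]]
top 348.0454823071359 [439.13241142 -41.22817407 954.93777568] [[0.022, -0.992, 0.122], [-1.0, -0.02, 0.015], [-0.012, -0.123, -0.992]]
wrist 331.4626398174732 [227.77099418 586.7842745  373.54045996] [[-0.249, -0.927, -0.281], [-0.969, 0.239, 0.07], [0.002, 0.29, -0.957]]
{'clock': 0.15, 'joints': array([ 1.57761815e+00,  3.85384425e-01,  6.91729486e-03, -3.26520818e-04,
       -1.19398998e+00, -2.58610712e-01]), 'joint_vel': array([ 0.00012709, -0.00259088,  0.00269376, -0.00034104,  0.00026556,
       -0.00020828]), 'joint_efforts': array([-2.98045470e-04, -3.92676902e+01,  1.88583845e+01,  4.18860376e+00,
       -3.40933082e-03, -4.30219007e-07]), 'position': array([155.59427325, 604.90804692, 255.46511293]), 'ee_rot': array([ 9.92077842e-01, -1.25621826e-01, -4.05391897e-05,  8.43169991e-04]), 'contact_force': array([ 0.49262664, -0.16619671, -0.29769586]), 'wrist_torque': array([ 0.03485392, -0.02369168,  0.0187805 ]), 'grasp_force': 0.0, 'gripper_width': 85.19562054554008}
```

View pics/top1.png

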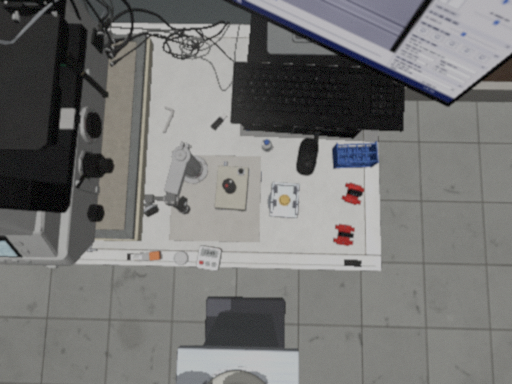

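View pics/scene1.png

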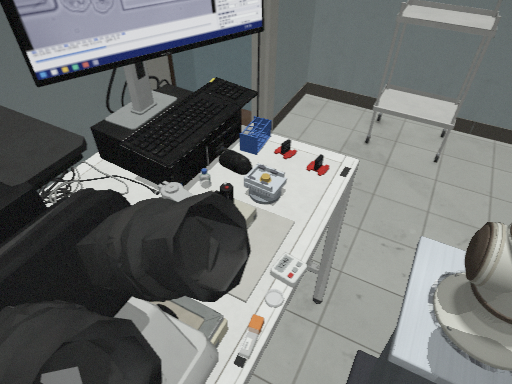

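The top view shows the isolator at about (285,200) and two red plates at (344,235) and (353,193). The lower one is nearer the base. The scene view shows the same layout. Next I'll enlarge crops and measure.

Run:
```python
from h import *
import pickle
d=pickle.load(open('top1.pkl','rb')); im=d['image']; s=pickle.load(open('scene1.pkl','rb'))
a=cv2.resize(im[170:260,255:375],None,fx=5,fy=5,interpolation=cv2.INTER_CUBIC)
b=cv2.resize(s['image'][130:210,235:335],(600,480),interpolation=cv2.INTER_CUBIC)
c=np.zeros((600,800,3),np.uint8); 
a=cv2.resize(a,(400,300)); b=cv2.resize(b,(400,320)); c[:300,:400]=a; c[:320,400:]=b
cv2.imwrite('pics/crop.png',c[:330,:,::-1])
i=im.astype(int); m=((i[...,0]>110)&(i[...,1]<60)&(i[...,2]<60)).astype(np.uint8)
n,l,st,ce=cv2.connectedComponentsWithStats(m)
for k in range(1,n):
    if st[k,4]>10: print(st[k],ce[k],ray(d,*ce[k],5)[:2])
print('iso',ray(d,285,200,50))
```

```text
[346 184  17   7  60] [354.2        187.08333333] [ 583.08386507 -309.15289994]
[343 194  16  10  86] [350.84883721 198.63953488] [ 550.93381893 -299.55072601]
[336 226  17   7  71] [344.05633803 228.43661972] [ 469.30506009 -280.12959985]
[334 236  18   9  92] [343.        240.2173913] [ 437.58261555 -276.94066693]
iso [ 538.61017166 -115.89590106   50.        ]
```

View pics/crop.png

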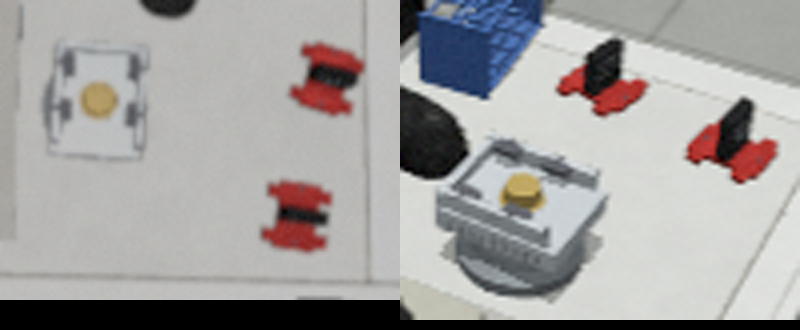

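The enlarged crops show the end-wall (+x) side of the isolator pointing up in the top image, which is about world +x. I judge this from the hooks sitting above and just below the plunger. The lower red keeper's x axis is also close to world x. Before moving I'll check how close the tall equipment is to the path.

Run:
```python
from h import *
import pickle
d=pickle.load(open('top1.pkl','rb')); s=pickle.load(open('scene1.pkl','rb'))
for p in ((70,262),(108,210),(100,90),(183,150),(170,205),(185,210),(233,185)):
    print(p,[ray(d,*p,z)[:2].round().tolist() for z in (0,100,200,300)])
for p in ([155,605,256],[155,605,0],[0,0,0],[0,0,200],[350,350,300],[300,300,300],[430,100,250],[500,140,200]): print(p,np.round(proj(s,p)),np.round(proj(d,p)))
```

```text
(70, 262) [[363.0, 462.0], [371.0, 409.0], [379.0, 356.0], [387.0, 304.0]]
(108, 210) [[506.0, 368.0], [499.0, 325.0], [492.0, 283.0], [485.0, 240.0]]
(100, 90) [[853.0, 417.0], [809.0, 369.0], [766.0, 321.0], [723.0, 273.0]]
(183, 150) [[680.0, 168.0], [655.0, 146.0], [630.0, 124.0], [604.0, 102.0]]
(170, 205) [[524.0, 197.0], [515.0, 172.0], [506.0, 147.0], [497.0, 122.0]]
(185, 210) [[511.0, 155.0], [503.0, 134.0], [496.0, 114.0], [488.0, 93.0]]
(233, 185) [[583.0, 25.0], [568.0, 18.0], [553.0, 11.0], [538.0, 4.0]]
[155, 605, 256] [320. 889.] [-84. 379.]
[155, 605, 0] [286. 744.] [ 10. 340.]
[0, 0, 0] [487. 317.] [236. 409.]
[0, 0, 200] [544. 253.] [231. 458.]
[350, 350, 300] [237. 302.] [ 44. 282.]
[300, 300, 300] [298. 285.] [ 68. 310.]
[430, 100, 250] [270. 180.] [185. 241.]
[500, 140, 200] [224. 202.] [173. 208.]
```

View pics/wrist1.png

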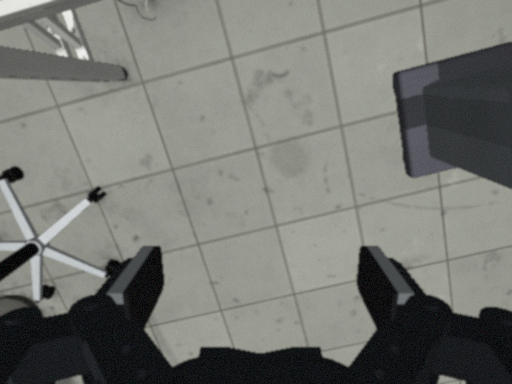

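The wrist view shows only floor and the open fingers. Tall equipment begins at x of about 365 for y above 300, so I'll arc round the base inside that.

```bash
python3 -m pendant '[[0.0225,0.0391,0,0,0,0,0.085],[0.0225,0.0391,0,0,0,0,0.085],[0.0225,0.0391,0,0,0,0,0.085],[0.0225,0.0391,0,0,0,0,0.085],[0.0225,0.0391,0,0,0,0,0.085],[0.0225,0.0391,0,0,0,0,0.085],[0.0225,0.0391,0,0,0,0,0.085],[0.0323,0.0371,0,0,0,0,0.085],[0.0323,0.0371,0,0,0,0,0.085],[0.0323,0.0371,0,0,0,0,0.085],[0.0323,0.0371,0,0,0,0,0.085],[0.0323,0.0371,0,0,0,0,0.085]]'
```

```text
clock: 1.35
position: [350.4, 79.2, 256.7]
ee_rot: [0.992, -0.125, 0.001, -0.001]
contact_force: [0.2, 0.5, -0.3]
gripper_width: 85.1
grasp_force: 0.0
```

```bash
python3 -m pendant '[[0.0357,0.025,0,0,0,0,0.085],[0.0357,0.025,0,0,0,0,0.085],[0.0357,0.025,0,0,0,0,0.085],[0.0357,0.025,0,0,0,0,0.085],[0.0357,0.025,0,0,0,0,0.085],[0.0357,0.025,0,0,0,0,0.085],[0,0,0,0,0,8.4,0.085],[0,0,0,0,0,8.4,0.085],[0,0,0,0,0,8.4,0.085],[0,0,0,0,0,8.4,0.085],[0,0,0,0,0,8.4,0.085],[0,0,0,0,0,8.4,0.085]]' && python3 -m pendant '[[0,0,0,0,0,8.4,0.085],[0,0,0,0,0,8.4,0.085],[0,0,0,0,0,8.4,0.085],[0,0,0,0,0,0,0.085]]'
python3 - <<'E'
from h import *
import pickle
d=cap('wrist','w2.png'); pickle.dump(d,open('w2.pkl','wb'))
print(d['xyz'],arm.read_state()['joints'])
E
```

```text
clock: 2.55
position: [520.1, -117.6, 256.0]
ee_rot: [0.843, -0.539, -0.0, 0.0]
contact_force: [-0.0, 0.8, 0.3]
gripper_width: 84.9
grasp_force: 0.0
clock: 2.95
position: [520.1, -117.5, 256.0]
ee_rot: [-0.707, 0.707, 0.0, -0.0]
contact_force: [0.4, -0.6, 0.2]
gripper_width: 84.7
grasp_force: 0.0
[ 520.70388466 -191.30796177  374.21580328] [ 8.20295918e-02  2.29217153e-01 -2.16765632e-01 -1.12665246e-04
 -1.12534581e+00 -7.96194389e-02]
```

View pics/w2.png

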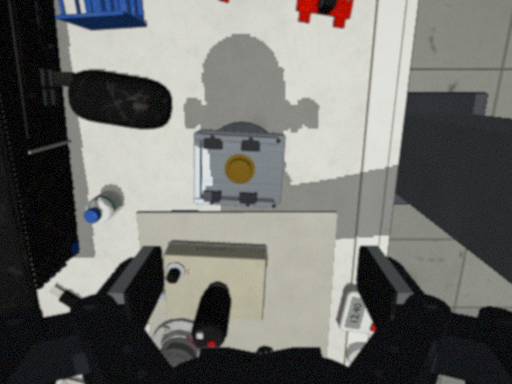

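The wrist view shows the isolator head at (193–284, 130–207), with the plunger at (240,168) and the end wall at left, which is world +x. The keeper is at the top, around (325,8). Now measuring the isolator's pose.

Run:
```python
from h import *
import pickle
D={n:pickle.load(open(f,'rb')) for n,f in (('w','w2.pkl'),('t','top1.pkl'),('s','scene1.pkl'))}
def brass(d,box):
    i=d['image'].astype(int); m=((i[...,0]-i[...,2]>60)&(i[...,0]<250)&(i[...,1]-i[...,2]>25)).astype(np.uint8)
    x0,x1,y0,y1=box; k=np.zeros_like(m);k[y0:y1,x0:x1]=m[y0:y1,x0:x1]
    c=np.argwhere(k); u=c[:,1];v=c[:,0]; print(len(c),u.min(),u.max(),v.min(),v.max()); return u.mean(),v.mean()
B={'w':(200,280,140,200),'t':(270,300,185,215),'s':(245,290,165,200)}
P=[];A=np.zeros((3,3));b=np.zeros(3)
for n,d in D.items():
    uv=brass(d,B[n]); print(n,uv,[ray(d,*uv,z)[:2].round(1) for z in (50,56,62)])
d=D['w'];g=cv2.cvtColor(d['image'],cv2.COLOR_RGB2GRAY).astype(int)
r=g[125:212,188:292]
m=(r<80).astype(np.uint8)
n,l,st,ce=cv2.connectedComponentsWithStats(m)
for k in range(1,n):
    if st[k,4]>15: print(st[k],(ce[k]+[188,125]).round(1),ray(d,*(ce[k]+[188,125]),60)[:2].round(1))
cv2.imwrite('pics/iso.png',cv2.resize(d['image'][115:220,180:300,::-1],None,fx=5,fy=5,interpolation=cv2.INTER_CUBIC))
```

```text
617 226 253 155 182
w (np.float64(239.3387358184765), np.float64(168.41977309562398)) [array([ 541.2, -113.9]), array([ 540.9, -115.3]), array([ 540.5, -116.7])]
73 280 288 195 204
t (np.float64(284.0), np.float64(199.67123287671234)) [array([ 539.4, -113.3]), array([ 538.8, -112.8]), array([ 538.1, -112.3])]
49 260 270 174 182
s (np.float64(265.0612244897959), np.float64(176.85714285714286)) [array([ 542.1, -118.7]), array([ 539.1, -112.2]), array([ 536.1, -105.8])]
[ 31   0  48   9 273] [243.5 128.4] [ 536.  -154.8]
[ 15   9  19  15 192] [212.4 142.8] [ 565.8 -141.3]
[ 53  12  19  14 188] [250.2 144.9] [ 529.8 -139.3]
[41 33 22 10 57] [240.8 160.8] [ 539.1 -123.8]
[ 17  66  17  12 125] [214.8 195.7] [565.5 -88.3]
[ 49  67  22  14 202] [247.7 197.8] [532.8 -86.1]
```

View pics/iso.png

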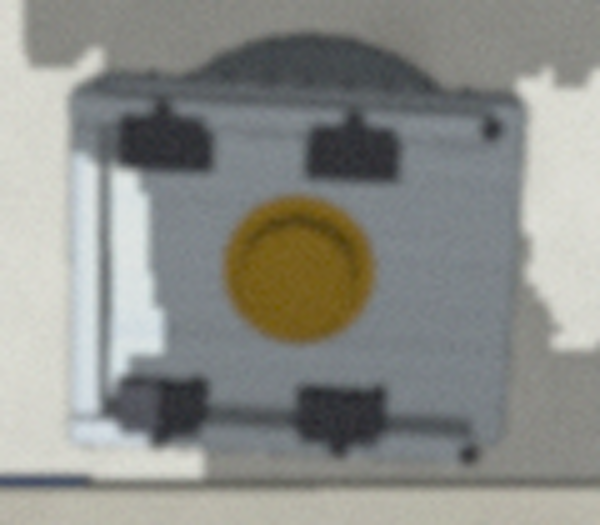

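The crop shows four dark hooks, the plunger and the end wall on the left, all consistent with an isolator centre near (541,-115) and yaw of about -3°. Now moving over the keeper.

```bash
python3 -m pendant '[[0.0401,0.0168,0.014,0,0,0,0.085],[0.0401,0.0168,0.014,0,0,0,0.085],[0.0401,0.0168,0.014,0,0,0,0.085],[0.0401,0.0168,0.014,0,0,0,0.085],[0,0,0,0,0,0,0.085]]'
python3 - <<'E'
from h import *
import pickle
d=cap('wrist','w3.png'); pickle.dump(d,open('w3.pkl','wb'))
i=d['image'].astype(int); m=((i[...,0]>90)&(i[...,1]<60)&(i[...,2]<60)).astype(np.uint8)
n,l,st,ce=cv2.connectedComponentsWithStats(m)
for k in range(1,n):
    if st[k,4]>60: print(st[k],ce[k],ray(d,*ce[k],5)[:2])
print(d['xyz'])
E
```

```text
clock: 3.5
position: [449.7, -280.7, 197.9]
ee_rot: [-0.706, 0.708, 0.002, -0.001]
contact_force: [0.0, 0.8, 0.2]
gripper_width: 85.1
grasp_force: 0.0
[104 110  26  53 551] [113.28493648 132.39019964] [ 585.78493697 -314.91410061]
[136 121  30  53 980] [151.15204082 146.80612245] [ 551.92276968 -301.26710384]
[225 140  25  53 902] [236.4556541  165.92682927] [ 471.91896027 -282.45409492]
[260 145  24  52 807] [271.5377943  170.07063197] [ 438.17557036 -278.21641925]
[ 450.64308849 -354.70292018  316.01047469]
```

View pics/w3.png

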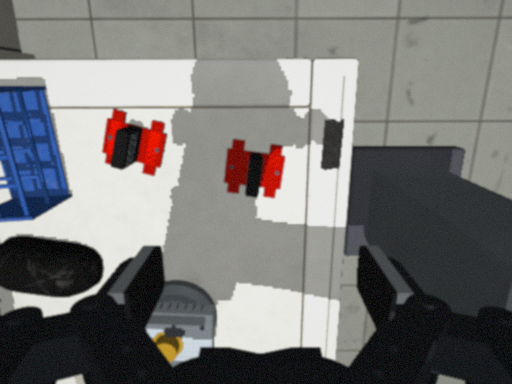

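The wrist view shows the target keeper at (254,168) with its rib at (254,175). The look-alike is at (134,140). I'll refine the pose with the red outline.

Run:
```python
from h import *
import pickle
d=pickle.load(open('w3.pkl','rb'))
i=d['image'].astype(int); m=((i[...,0]>80)&(i[...,1]<70)&(i[...,2]<70))
m[:,:200]=0; m[:,310:]=0; m[:130]=0; m[205:]=0
c=np.argwhere(m); p=np.array([ray(d,u,v,5)[:2] for v,u in c],np.float32)
print(cv2.minAreaRect(p))
k=(i.max(2)<45); k[:,240:]&=True; b=np.zeros_like(k); b[150:200,240:270]=k[150:200,240:270]
c=np.argwhere(b);q=np.array([ray(d,u,v,39)[:2] for v,u in c],np.float32); print(len(c),c.mean(0),cv2.minAreaRect(q))
s=arm.read_state(); print(s['position'],R.from_quat(s['ee_rot']).as_matrix().round(3).tolist())
```

```text
((455.5777893066406, -279.5890197753906), (51.784061431884766, 53.83989715576172), 82.37298583984375)
480 [173.83333333 253.88541667] ((454.75146484375, -282.7562561035156), (37.64927291870117, 10.143795013427734), 82.3248291015625)
[ 451.22473994 -279.64479301  199.00478147] [[-0.002, -1.0, -0.003], [-1.0, 0.002, 0.001], [-0.001, 0.003, -1.0]]
```

```bash
python3 -m pendant '[[0,-0.0045,0,0,0,7.5,0.085],[0,0,0.04,0,0,0,0.085],[0,0,0.04,0,0,0,0.085],[0,0,0.04,0,0,0,0.085],[0,0,0.025,0,0,0,0.085],[0,0,0.010,0,0,0,0.085],[0,0,0.005,0,0,0,0.085],[0,0,0,0,0,0,0.085]]'
python3 - <<'E'
from h import *
s=[arm.read_state() for _ in range(3)][-1]; print(s['position'],R.from_quat(s['ee_rot']).as_matrix().round(3).tolist())
E
```

```text
clock: 4.35
position: [458.4, -277.8, 40.9]
ee_rot: [-0.66, 0.751, -0.001, 0.0]
contact_force: [0.5, 0.1, 0.5]
gripper_width: 84.8
grasp_force: 0.0
[ 458.44094657 -277.76230311   40.86773799] [[-0.129, -0.992, 0.001], [-0.992, 0.129, -0.0], [0.0, -0.001, -1.0]]
```

```bash
python3 -m pendant '[[0.0024,0.0027,0,0,0,0,0.085],[0,0,0.004,0,0,0,0.085],[0,0,0,0,0,0,0.03],[0,0,0,0,0,0,0.03],[0,0,0,0,0,0,0.03],[0,0,0,0,0,0,0.03],[0,0,0,0,0,0,0.018],[0,0,0,0,0,0,0],[0,0,0,0,0,0,0],[0,0,0,0,0,0,0],[0,0,0,0,0,0,0]]'
```

```text
clock: 5.45
position: [454.8, -280.0, 36.5]
ee_rot: [-0.659, 0.752, -0.0, 0.0]
contact_force: [-0.6, -0.6, 3.2]
gripper_width: 10.9
grasp_force: 60.3
```

```bash
python3 -m pendant '[[0,0,-0.01,0,0,0,0],[0,0,-0.03,0,0,0,0],[0,0,-0.04,0,0,0,0],[0,0,-0.04,0,0,0,0],[0,0,0,0,0,0,0],[0,0,0,0,0,0,0]]'
python3 - <<'E'
from h import *
import pickle
d=cap('wrist','w4.png'); pickle.dump(d,open('w4.pkl','wb'))
s=arm.read_state(); print(s['position'],s['contact_force'],s['wrist_torque'],R.from_quat(s['ee_rot']).as_matrix().round(3).tolist())
i=d['image'].astype(int); m=((i[...,0]>80)&(i[...,1]<70)&(i[...,2]<70)).astype(np.uint8)
n,l,st,ce=cv2.connectedComponentsWithStats(m)
for k in range(1,n):
    if st[k,4]>60: print(st[k],ce[k])
E
```

```text
clock: 6.05
position: [454.5, -279.8, 157.5]
ee_rot: [-0.659, 0.752, -0.001, 0.001]
contact_force: [-0.3, -0.3, -1.9]
gripper_width: 11.5
grasp_force: 59.9
[ 453.73706483 -279.59161603  156.10814986] [-0.66388797 -0.20188741 -1.90379582] [-0.01612932  0.0861703  -0.03339534] [[-0.132, -0.991, -0.001], [-0.991, 0.132, 0.001], [-0.001, 0.001, -1.0]]
[ 91 132  27  62 592] [ 98.84121622 154.73648649]
[ 128  140   30   60 1288] [142.86645963 168.79736025]
[ 204  193   51   82 1911] [222.15907902 223.38723182]
[ 268  193   49   83 1863] [298.33923779 224.90391841]
```

View pics/w4.png

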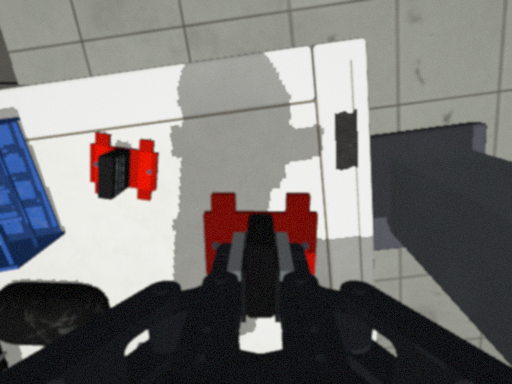

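The wrist view shows the keeper held squarely, with its front ears at u 211–236 and 286–311 and the ear edge at row 193. I'll compute its offset in the tool frame.

Run:
```python
from h import *
import pickle
d=pickle.load(open('w4.pkl','rb'));i=d['image'].astype(int); m=((i[...,0]>80)&(i[...,1]<70)&(i[...,2]<70))
T=np.array([454.2,-279.8]); M=np.array([[-.132,-.991],[-.991,.132]])
for row in (198,202,206): 
    u=np.where(m[row,195:330])[0]+195; g=np.where(np.diff(u)>3)[0]; e=[u[0],u[g[0]],u[g[0]+1],u[-1]]
    print(row,e,[(M.T@(ray(d,x,row,125.5)[:2]-T)).round(1).tolist() for x in e])
for col in (224,299):
    v=np.where(m[180:240,col])[0]+180; print(col,v[0],(M.T@(ray(d,col,v[0],125.5)[:2]-T)).round(1))
```

```text
198 [np.int64(211), np.int64(234), np.int64(287), np.int64(309)] [[23.3, -24.4], [23.3, -13.4], [23.3, 11.9], [23.3, 22.4]]
202 [np.int64(211), np.int64(235), np.int64(287), np.int64(308)] [[21.2, -24.5], [21.3, -13.0], [21.3, 12.0], [21.3, 22.0]]
206 [np.int64(212), np.int64(234), np.int64(287), np.int64(308)] [[19.2, -24.1], [19.2, -13.5], [19.3, 12.0], [19.3, 22.1]]
224 193 [ 25.8 -18.1]
299 194 [25.3 17.6]
```

```bash
python3 -m pendant '[[0,0,0,0,0,-4.5,0],[-0.0422,-0.0168,0,0,0,0,0],[-0.0422,-0.0168,0,0,0,0,0],[-0.0422,-0.0168,0,0,0,0,0],[-0.0422,-0.0168,0,0,0,0,0],[0,0,0,0,0,0,0],[0,0,0,0,0,0,0],[0,0,0,0,0,0,0]]'
python3 - <<'E'
from h import *
for k in range(3):
    d=cap('wrist','w5.png'); s=arm.read_state(); print(s['position'].round(1),s['contact_force'].round(1),R.from_quat(s['ee_rot']).as_matrix().round(3)[:2,0])
E
```

```text
clock: 6.9
position: [529.4, -115.4, 155.1]
ee_rot: [-0.688, 0.726, 0.001, -0.001]
contact_force: [-0.2, -0.3, 0.0]
gripper_width: 11.0
grasp_force: 59.9
[ 529.5 -115.8  155.4] [ 0.7 -0.2 -1. ] [-0.054 -0.999]
[ 529.6 -116.   155.7] [-0.3  0.5  0. ] [-0.055 -0.999]
[ 529.8 -116.   155.9] [ 0.1 -0.2 -1.5] [-0.055 -0.999]
```

View pics/w5.png

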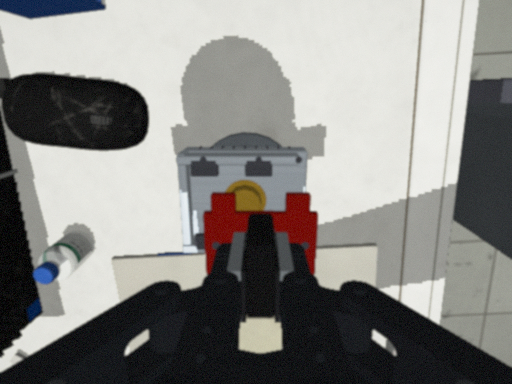

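The wrist view shows the two front hooks at about (204,168) and (258,167), parallel to the plate's ear edge at row 193. I'll measure their offset in the tool frame.

Run:
```python
from h import *
ds=[cap('wrist') for _ in range(3)]
P=[];
for _ in range(3): P.append(arm.read_state()['position'])
d=ds[-1];s=arm.read_state();M=R.from_quat(s['ee_rot']).as_matrix();T=s['position'];print(T)
g=cv2.cvtColor(d['image'],cv2.COLOR_RGB2GRAY)
r=g[155:182,183:290]; m=(r<75).astype(np.uint8)
n,l,st,ce=cv2.connectedComponentsWithStats(m)
for k in range(1,n):
    if st[k,4]>40:
        x,y,w,h=st[k,:4]+[183,155,0,0]
        print(st[k],(ce[k]+[183,155]).round(1),[(M.T@(ray(d,*(ce[k]+[183,155]),z)-T))[:2].round(1).tolist() for z in (56,60,64)],'L/R', [(M.T@(ray(d,u,y+h/2,60)-T))[:2].round(1).tolist() for u in (x,x+w)],'bot',(M.T@(ray(d,x+w/2,y+h,60)-T))[:2].round(1))
```

```text
[ 530.18126839 -115.74876928  156.30462865]
[  9   2  27  18 314] [204.9 168.3] [[21.8, -37.7], [22.7, -37.0], [23.7, -36.3]] L/R [[24.3, -45.5], [24.3, -27.6]] bot [ 18.2 -36.8]
[ 64   2  25  18 297] [259.1 168.3] [[21.8, -1.1], [22.7, -1.1], [23.7, -1.1]] L/R [[24.3, -9.1], [24.3, 7.5]] bot [18.2 -0.8]
```

```bash
python3 -m pendant '[[-0.0012,0,0.02,0,0,0,0],[0,0,0.02,0,0,0,0],[0,0,0.01,0,0,0,0],[0,0,0,0,0,0,0],[0,0,0,0,0,0,0]]';  for i in 1 ; do python3 -m pendant '[[0,0,0.004,0,0,0,0],[0,0,0,0,0,0,0]]'; python3 -m pendant '[[0,0,0.004,0,0,0,0],[0,0,0,0,0,0,0]]'; done
```

```text
clock: 7.7
position: [531.1, -114.0, 106.8]
ee_rot: [-0.688, 0.726, -0.0, 0.0]
contact_force: [0.4, -0.8, -0.3]
gripper_width: 11.2
grasp_force: 59.9
clock: 7.9
position: [530.8, -113.7, 102.6]
ee_rot: [-0.688, 0.726, -0.0, 0.0]
contact_force: [0.6, -0.2, -1.0]
gripper_width: 11.5
grasp_force: 59.9
clock: 8.1
position: [530.4, -113.7, 98.0]
ee_rot: [-0.688, 0.726, 0.0, -0.0]
contact_force: [0.5, -0.1, -1.1]
gripper_width: 10.9
grasp_force: 59.9
```

```bash
S(){ grep -E 'position|contact'; }; python3 -m pendant '[[0,0,0.002,0,0,0,0],[0,0,0,0,0,0,0]]' | S;python3 -m pendant '[[0,0,0.002,0,0,0,0],[0,0,0,0,0,0,0]]' | S;python3 -m pendant '[[0,0,0.002,0,0,0,0],[0,0,0,0,0,0,0]]' | S
```

```text
position: [530.7, -113.7, 96.3]
contact_force: [0.7, -0.0, -0.8]
position: [530.8, -113.8, 94.7]
contact_force: [-1.3, -0.3, 4.2]
position: [530.9, -113.8, 92.7]
contact_force: [-0.8, 0.1, 5.9]
```

```bash
S(){ grep -E 'position|contact'; }; for k in 1; do python3 -m pendant '[[0,0,0.002,0,0,0,0],[0,0,0,0,0,0,0]]' | S;python3 -m pendant '[[0,0,0.002,0,0,0,0],[0,0,0,0,0,0,0]]' | S;python3 -m pendant '[[0,0,0.002,0,0,0,0],[0,0,0,0,0,0,0]]' | S; done
```

```text
position: [530.9, -113.8, 90.8]
contact_force: [-1.2, 0.4, 6.2]
position: [531.0, -113.8, 89.0]
contact_force: [-2.2, 0.5, 7.4]
position: [531.0, -113.8, 87.1]
contact_force: [-1.9, 0.1, 9.5]
```

```bash
S(){ grep -E 'position|contact'; }; python3 -m pendant '[[0,0,0.0015,0,0,0,0],[0,0,0,0,0,0,0]]' | S;python3 -m pendant '[[0,0,0.001,0,0,0,0],[0,0,0,0,0,0,0]]' | S;python3 -m pendant '[[0,0,0.0007,0,0,0,0],[0,0,0,0,0,0,0]]' | S
```

```text
position: [531.0, -113.8, 85.8]
contact_force: [-2.9, 0.5, 9.5]
position: [531.0, -113.8, 84.9]
contact_force: [-3.0, 1.2, 9.7]
position: [531.1, -113.8, 84.3]
contact_force: [-2.5, 0.8, 10.6]
```

```bash
S(){ grep -E 'position|contact'; }; python3 -m pendant '[[0,0,0.0007,0,0,0,0],[0,0,0,0,0,0,0]]' | S;python3 -m pendant '[[0,0,0.0007,0,0,0,0],[0,0,0,0,0,0,0]]' | S; python3 -c "
from h import *
s=arm.read_state();print(s['wrist_torque'],R.from_quat(s['ee_rot']).as_matrix().round(4))"
```

```text
position: [531.0, -113.8, 84.1]
contact_force: [-3.7, 0.8, 13.3]
position: [531.1, -113.8, 84.1]
contact_force: [-4.6, 2.2, 16.8]
[ 0.61279101  1.50166004 -0.04463276] [[-5.170e-02 -9.987e-01  1.300e-03]
 [-9.987e-01  5.170e-02 -7.000e-04]
 [ 6.000e-04 -1.400e-03 -1.000e+00]]
```

```bash
S(){ grep -E 'position|contact'; }; python3 -m pendant '[[0,0,-0.0009,0,0,0,0],[0,0,0,0,0,0,0]]' | S;python3 -m pendant '[[0,-0.002,0,0,0,0,0],[0,-0.002,0,0,0,0,0],[0,0,0,0,0,0,0]]' | S;python3 -m pendant '[[0,-0.002,0,0,0,0,0],[0,0,0,0,0,0,0]]' | S;python3 -m pendant '[[0,-0.002,0,0,0,0,0],[0,0,0,0,0,0,0]]' | S
```

```text
position: [531.0, -113.8, 84.2]
contact_force: [-2.5, 1.4, 12.1]
position: [534.8, -114.3, 84.2]
contact_force: [-3.9, 0.3, 12.0]
position: [536.7, -114.4, 84.2]
contact_force: [-4.4, 0.9, 12.0]
position: [538.6, -114.5, 84.1]
contact_force: [-4.0, 0.6, 11.4]
```

```bash
S(){ grep -E 'position|contact'; }; python3 -m pendant '[[0,-0.002,0,0,0,0,0],[0,-0.002,0,0,0,0,0],[0,0,0,0,0,0,0]]' | S;python3 -m pendant '[[0,-0.002,0,0,0,0,0],[0,-0.002,0,0,0,0,0],[0,0,0,0,0,0,0]]' | S;python3 -m pendant '[[0,-0.001,0,0,0,0,0],[0,0,0,0,0,0,0]]' | S;python3 -m pendant '[[0,-0.001,0,0,0,0,0],[0,0,0,0,0,0,0]]' | S
```

```text
position: [542.6, -114.8, 84.2]
contact_force: [-3.8, 0.7, 12.4]
position: [546.6, -115.0, 84.2]
contact_force: [-4.3, -0.8, 12.1]
position: [547.3, -115.0, 84.2]
contact_force: [-3.9, 0.5, 11.6]
position: [548.3, -115.1, 84.2]
contact_force: [-5.0, 0.6, 12.4]
```

```bash
S(){ grep -E 'position|contact'; }; for i in 1; do python3 -m pendant '[[0,-0.001,0,0,0,0,0],[0,0,0,0,0,0,0]]' | S;python3 -m pendant '[[0,-0.001,0,0,0,0,0],[0,0,0,0,0,0,0]]' | S;python3 -m pendant '[[0,-0.001,0,0,0,0,0],[0,0,0,0,0,0,0]]' | S; done
```

```text
position: [549.3, -115.1, 84.2]
contact_force: [-4.0, -0.4, 12.5]
position: [550.3, -115.2, 84.2]
contact_force: [-4.5, -1.1, 13.0]
position: [550.9, -115.2, 84.2]
contact_force: [-4.8, 0.5, 13.2]
```

```bash
S(){ grep -E 'position|contact'; }; python3 -m pendant '[[0,-0.0007,0,0,0,0,0],[0,0,0,0,0,0,0]]' | S;python3 -m pendant '[[0,-0.0007,0,0,0,0,0],[0,0,0,0,0,0,0]]' | S;python3 -m pendant '[[0,-0.0007,0,0,0,0,0],[0,0,0,0,0,0,0]]' | S
```

```text
position: [551.0, -115.3, 84.2]
contact_force: [-5.8, 0.8, 15.1]
position: [551.0, -115.3, 84.2]
contact_force: [-8.6, 0.9, 16.5]
position: [551.1, -115.3, 84.2]
contact_force: [-9.2, 2.2, 17.9]
```

```bash
S(){ grep -E 'position|contact'; }; python3 -m pendant '[[0,0.0012,0,0,0,0,0],[0,0,-0.001,0,0,0,0],[0,0,0,0,0,0,0]]' | S;python3 -m pendant '[[0,0,-0.001,0,0,0,0],[0,0,0,0,0,0,0]]' | S;python3 -m pendant '[[0,0,-0.001,0,0,0,0],[0,0,0,0,0,0,0]]' | S
```

```text
position: [551.0, -115.2, 84.6]
contact_force: [-5.2, -0.0, 10.8]
position: [551.0, -115.3, 85.4]
contact_force: [-5.2, -0.5, 10.3]
position: [551.0, -115.2, 86.2]
contact_force: [-5.1, -0.3, 9.1]
```

```bash
S(){ grep -E 'position|contact'; }; python3 -m pendant '[[0,0,-0.001,0,0,0,0],[0,0,0,0,0,0,0]]' | S;python3 -m pendant '[[0,0,-0.0007,0,0,0,0],[0,0,0,0,0,0,0]]' | S;python3 -m pendant '[[0,0,-0.0007,0,0,0,0],[0,0,0,0,0,0,0]]' | S
```

```text
position: [551.0, -115.3, 87.1]
contact_force: [-4.2, 0.7, 9.9]
position: [551.0, -115.3, 87.7]
contact_force: [-4.5, -0.8, 8.7]
position: [551.0, -115.2, 88.0]
contact_force: [-3.8, -0.6, 6.5]
```

```bash
S(){ grep -E 'position|contact|width|clock'; }; python3 -m pendant '[[0,0,-0.0008,0,0,0,0],[0,0,0,0,0,0,0]]' | S;python3 -m pendant '[[0,0,0,0,0,0,0.03],[0,0,0,0,0,0,0.03],[0,0,0,0,0,0,0.03],[0,0,0,0,0,0,0.03],[0,0,0,0,0,0,0.03]]' | S
```

```text
clock: 14.9
position: [550.9, -115.2, 88.1]
contact_force: [-4.4, -2.4, 2.4]
gripper_width: 11.1
clock: 15.4
position: [552.8, -114.8, 88.9]
contact_force: [0.2, 0.1, 0.4]
gripper_width: 29.9
```

```bash
python3 -m pendant '[[0,0,-0.01,0,0,0,0.03],[0,0,-0.02,0,0,0,0.03],[0,0,-0.04,0,0,0,0.03],[0,0,-0.04,0,0,0,0.06],[0,0,-0.04,0,0,0,0.085],[0,0,0,0,0,0,0.085],[0,0,0,0,0,0,0.085]]'
python3 - <<'E'
from h import *
w=cap('wrist')['image']; s=cap('scene')['image']; 
c=np.zeros((384,800,3),np.uint8); c[:,:400]=cv2.resize(w[90:320,130:370],(400,384)); c[:,400:]=cv2.resize(s[130:226,220:320],(400,384),interpolation=cv2.INTER_CUBIC)
cv2.imwrite('pics/end.png',c[...,::-1])
E
```

```text
clock: 16.1
position: [552.8, -114.8, 240.7]
ee_rot: [-0.688, 0.726, -0.001, 0.002]
contact_force: [0.2, 0.6, -0.7]
gripper_width: 84.2
grasp_force: 0.0
```

View pics/end.png

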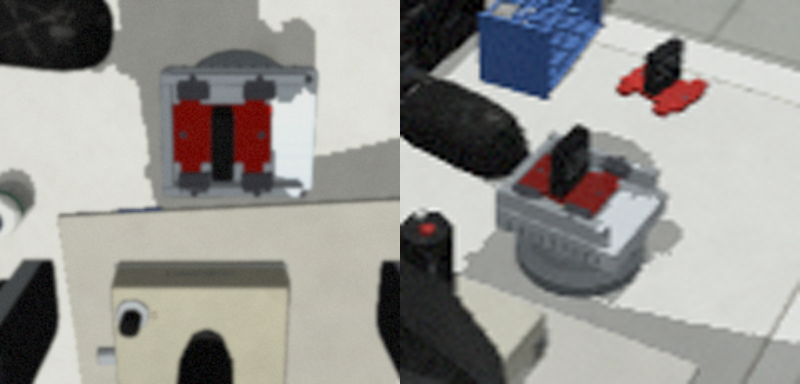

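The plate lies level under all four hooks against the end wall, with the plunger covered, the gripper clear of it and the nearby things undisturbed.

```bash
python3 -c "
from bench import arm
print(arm.job_done())"
```

```text
the job is handed in; nothing more can be done
None
```

The keeper plate is locked under all four hooks against the end wall with the plunger trapped. The peak push I read was about 18 N, and I handed the job in at about 16 s on the robot's clock; no verdict came back.

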